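# Stack a camera pod in the sprung nest and hold it pressed for fastening

## Task

The round pod body already lies between the four pins of the assembly nest: lay the spacer ring on it and then the top disc on the ring, both flat between the pins. Then press down on the disc with a steady push of about 12 N, so that the nest's pointer stands between its two marks, and finish while still holding it pressed like that, as my third hand while I fit the clips. Never push the sprung seat down to its stop, and leave the other things on the bench where they are.

Things in the scene. Friction and masses are not known exactly. Their poses are not given: they have to be found in the camera images.
- nest: fixed assembly nest: aluminium base 110 x 96 x 8 mm (x -61 to 49, y -48 to 48) with four steel pins 8 mm thick, 88 mm high, tips tapered, at x = +-23, y = +-23 mm; 54 mm parts go down between them, 1.5 mm to spare all round. The gaps between pins, 38 mm wide, face its +-x and +-y: fingers reach a part there. Origin: centre of the pins, on the bench top; z up
- gauge (a point): point midway between the two dark marks of the nest's gauge, 50 mm from its centre on its -x side, 31 mm high: two uprights 44 mm high, the seat's pointer sliding between them. The marks (34 and 28 mm high) stand for the seat pressed by 5 and 11 mm; unpressed, the pointer is 39 mm high
- seat_top (a point): centre of the top face of the nest's round sprung seat (48 mm across, steel), 42 mm above the bench while nothing presses it; sinks with the seat; x, y, z axes as the nest's. The pod body rests on it.
- seat (a joint): how far the sprung seat is pressed down, in m: 0 at rest (it also carries the three parts without sinking), 0.018 at its stop. It takes about 3 N of push on the stacked parts before it moves, then 1.2 N per mm: about 9 N at 0.005, 12.5 N at 0.008 (midway between the marks), 16 N at 0.011.
- pod_body: pod body, black round puck 54 mm in diameter and 16 mm high, at the start already lying on the seat between the pins, its top 58 mm above the bench. Origin: centre of its underside; z up.
- spacer: spacer, plain aluminium ring 54 mm outside, 36 mm inside, 12 mm high, lying flat on the bench to the left or right of the nest. Origin: centre of its underside; z up.
- top_disc: top disc, black round disc without a hole, 54 mm in diameter, 10 mm thick, six small steel dots round its upper face, lying flat on the bench on the other side of the nest from the spacer. Origin: centre of its underside; z up. Stacked and unpressed its top is 80 mm above the bench.
- tape: bystander: roll of tape lying flat, 94 mm across, 24 mm high; origin: centre of its underside
- screwdriver: bystander: small screwdriver with a red handle, 130 mm long, lying; origin: under its middle
- marker_pen: bystander: yellow marker pen with a black cap, 124 mm long, lying; origin: under its middle

How it is judged:
By the outcome, as a careful person would: the job done as asked, in the order asked, and still so for the second after the job is handed in, while the arm keeps its last pose, push and grip.
It also fails if it takes over 61 s, if anything falls off the work surface, if the arm or the gripper's body presses on something with over 40 N, if the wrist force passes 120 N, or if a joint passes its speed limit or range.

## Robot

A 6-joint arm with a two-finger parallel gripper is mounted at the origin on a cart in front of the work surface, level with it; the furniture and walls round the work are solid. World frame = base frame: x ahead of the robot, y to its left, z up, the work surface at z = 0. Lengths are in mm, angles in rad, forces in N, time in s.
With the tool pointing down it reaches from about 300 to 850 mm from the base axis. Payload 5.4 kg.
Tool frame: the origin (TCP) lies at the very end of the fingers, on their centre line; the grasp point (between the pads) lies 19 mm behind it; z points along the fingers, y is the line along which they close (so a half turn about z gives the same grasp; the last joint's range is limited). The gripper opens to 85 mm and grips with 20 to 120 N. Pads are 22 mm wide; open, the fingers measure 114 mm over their backs; the gripper's body (76 mm by 85 mm) begins 54 mm behind the grasp point. The pads swing forward as they close: fully open they stand 13 mm farther back than shut.
Start: joints at [1.045, 0.158, 1.597, -0, 1.386, -0.21], TCP at [178.591, 546.545, 231.299] pointing down, gripper open.
Joint ranges: [-2.91, 2.91], [-0.94, 2.29], [0.18, 2.7], [-1.29, 4.43], [0.17, 2.64], [-3, 3]. Speed limits (rad/s): [2.57, 2.57, 3.14, 3.14, 3.14, 3.14].

## Interface

Orientations are given as a rotation vector (axis times angle).
In Python, from cell import readout, capture, workorder gives the robot as it stands.
- The arm moves only by the tool apply_moves, never from a script. Its argument "increments" is a list of rows, each an object of numbers: "ax", "ay", "az": the turn, a rotation vector about the world's x, y, z in degrees; "tx", "ty", "tz": the shift along the world's x, y, z in mm; "grip": the opening, from 0 (shut) to 1 (fully open). In form: [{"ax": .., "ay": .., "az": .., "tx": .., "ty": .., "tz": .., "grip": ..}, ...]. A call has 1 to 12 rows; each row shifts and turns the commanded pose from where the row before left it; what a row does not reach is not made up. A row lasts 1/8 s, in which the tool goes at most 62.5 mm and 10.7 degrees, less where a joint would pass 70% of its speed; a pose out of reach is approached as far as the arm can. A call is refused whole if a number of a shift passes 62.5 or a number of a turn 10.7, either way. A call with a gripper value outside its range is refused whole. The fingers move at their own pace and stop on an object; the grip force is fixed at half the most. Time passes only in rows, so rows that do not move let the fingers close. It gives the time, the measured TCP pose, the force, the opening and the grip force at its end, in the units of the state.
- readout.get_obs(): the state, without advancing time (a new reading comes with each control period).
- capture(name): name is "scene" or "top" or "wrist"; returns a dict with "color" (420x560x3 uint8, red, green, blue), "fov_y" (degrees; the focal length in pixels is half the picture's height over the tangent of half this angle, whatever the lens; pixels are square), "cx", "cy" (the principal point, pixels), "world_to_cam" (4x4, takes a point from world to camera coordinates). Camera axes: x right, y down, z forward; pixel columns grow to the right and rows downward; lengths in mm; the calibration is good to about 2 mm. A picture is of the moment at which its call begins. There is no depth.
- workorder.sign_off(): hands the job in; it is judged then, once.
The state is a dict: "time_s": time; "joints": joint angles; "joint_velocities": joint speeds; "tau": joint torques, N m; "tcp_pos": TCP position; "tcp_rot": TCP orientation; "contact_force": force on the tool from outside, world axes, zero at the start; "torque": the same for the moment, N m; "grip_width": opening from 0.0 (shut) to 1.0 (fully open); "grip_force": force on a finger pad.
Only numpy, scipy, OpenCV 4.12 (cv2) and the standard library are available. Lean on these libraries where they do the work, as an engineer would, in place of code of your own. Each camera call takes 0.05 s, during which the arm holds its last target. There are 200 camera calls.

## Working session

There is one attempt and no reset: what is moved stays moved. The work goes in short steps, Python scripts to look and compute and a tool call to move; the robot and the scene stay as the last step left them, time stands still between calls to the robot, and variables do not carry over. Pictures are saved under pics/ and viewed, at most 11 in all, crops included, and the job is handed in when it is done.

Besides the shell and the picture viewer there is one more tool, called as name([rows], argument=value, ...), one row to a line, values as JSON. apply_moves: Moves the arm, as the interface text tells. Its arguments: {"type":"object","properties":{"increments":{"type":"array"}},"required":["increments"]}

```bash
mkdir -p pics; ls
cat > h.py <<'E'
import numpy as np,cv2,sys
from cell import readout,capture,workorder
def snap(cam,name):
    c=capture(cam); cv2.imwrite(f'pics/{name}.png',c['color'][:,:,::-1]); 
    np.savez(f'pics/{name}.npz',**c); return c
def load(name): return dict(np.load(f'pics/{name}.npz'))
def K(c):
    f=c['color'].shape[0]/2/np.tan(np.radians(float(c['fov_y']))/2); return f,float(c['cx']),float(c['cy'])
def ray(c,u,v):
    f,cx,cy=K(c);T=c['world_to_cam'];R=T[:3,:3]
    return -R.T@T[:3,3], R.T@np.array([(u-cx)/f,(v-cy)/f,1])
def onz(c,u,v,z):
    o,d=ray(c,u,v); return o+d*(z-o[2])/d[2]
def proj(c,p):
    f,cx,cy=K(c);q=c['world_to_cam']@np.append(p,1); return np.array([q[0]/q[2]*f+cx,q[1]/q[2]*f+cy])
E
python3 - <<'E'
from h import *
a=snap('scene','s0');b=snap('top','t0')
cv2.imwrite('pics/both.png',cv2.resize(np.vstack([a['color'],b['color']])[:,:,::-1],(400,600)))
print(readout.get_obs())
for c in(a,b):print(K(c),ray(c,280,210))
E
```

```text
pics
{'time_s': 0.1, 'joints': array([ 1.04490036e+00,  1.59011965e-01,  1.59811552e+00, -6.34787568e-07,
        1.38622390e+00, -2.10147121e-01]), 'joint_velocities': array([ 0.00079573, -0.0003963 , -0.00368025, -0.00041476,  0.00016165,
       -0.00195099]), 'tau': array([-2.84500920e-04, -3.96986353e+01, -3.32339680e+01, -1.97151121e-04,
        4.21663644e-03,  1.86172741e-05]), 'tcp_pos': array([178.3161843 , 546.0705805 , 230.39618374]), 'tcp_rot': array([-4.93819637e-01, -3.10189754e+00,  2.57745667e-03]), 'contact_force': array([0.11962112, 0.02523608, 0.15519741]), 'torque': array([-0.03084768,  0.02651051,  0.01898027]), 'grip_force': 0.0, 'grip_width': 1.000725351628227}
(np.float64(406.46989680353914), 287.72259520660083, 210.31992528339435) (array([ 329.31210674, -538.81925076,  717.26706776]), array([ 0.29765383,  0.60225046, -0.74098459]))
(np.float64(504.9570313212062), 277.26543488231283, 208.27534563295995) (array([ 397.93010552,   -5.97080706, 1261.90917108]), array([ 0.17005072, -0.0011983 , -0.98545538]))
```

View pics/t0.png

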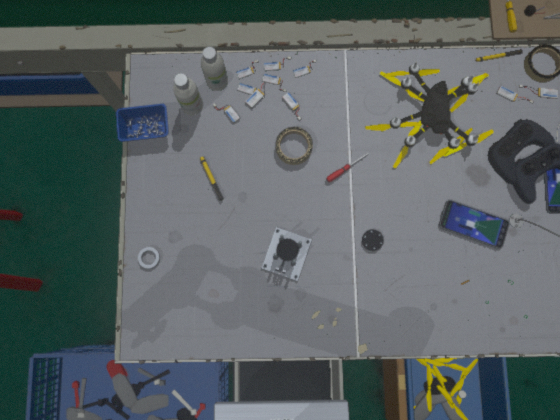

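View pics/s0.png

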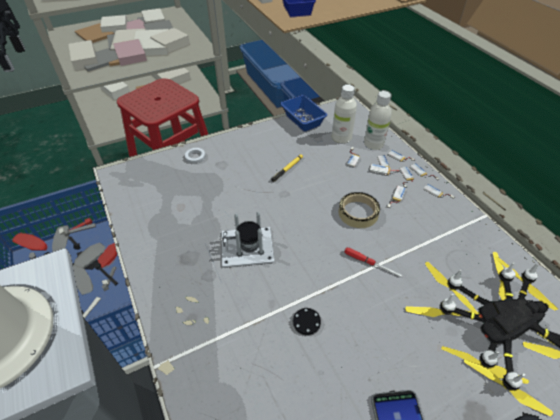

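The top view shows the spacer at about (148,258), the disc at (372,240) and the nest at (287,253), with its gauge toward the bottom. The scene view has the disc at (307,321) and the ring at (195,155). Next I'll segment these.

Run:
```python
from h import *
t=load('t0');s=load('s0')
def blob(c,box,f,mode):
    x0,y0,x1,y1=box; im=cv2.cvtColor(c['color'],cv2.COLOR_RGB2HSV)[y0:y1,x0:x1]
    m=f(im.astype(int)).astype(np.uint8)
    cs,_=cv2.findContours(m,cv2.RETR_EXTERNAL,cv2.CHAIN_APPROX_NONE)
    k=cv2.convexHull(max(cs,key=cv2.contourArea))+np.array([x0,y0]); return k
dark=lambda h:h[...,2]<70
bri=lambda h:(h[...,2]>165)
for n,c,b,f,z,in [('ring',t,(130,240,166,276),bri,12),('disc',t,(355,222,390,258),dark,10),('ring',s,(178,140,212,170),bri,12),('disc',s,(285,300,330,342),dark,10)]:
    k=blob(c,b,f,0)
    P=np.array([onz(c,u,v,z)[:2] for u,v in k[:,0]],np.float32)
    e=cv2.fitEllipse(P); print(n,e,cv2.minEnclosingCircle(P))
k=blob(t,(255,220,320,290),lambda h:h[...,2]>150,0)
P=np.array([onz(t,u,v,8)[:2] for u,v in k[:,0]],np.float32)
r=cv2.minAreaRect(P);print('nest',r,cv2.boxPoints(r))
k=blob(t,(270,233,305,268),dark,0);print('body',cv2.minEnclosingCircle(np.array([onz(t,u,v,58)[:2] for u,v in k[:,0]],np.float32)))
a=cv2.resize(t['color'][215:290,250:325],(600,600),interpolation=cv2.INTER_CUBIC)
cv2.imwrite('pics/n1.png',a[:,:,::-1])
```

```text
ring ((501.9083557128906, 320.8608703613281), (46.139381408691406, 46.58879470825195), 44.946720123291016) ((501.7840881347656, 320.9190673828125), 23.662017822265625)
disc ((534.3453979492188, -234.84547424316406), (49.56012725830078, 51.40090560913086), 35.79798126220703) ((534.0551147460938, -234.85670471191406), 26.164587020874023)
ring ((499.10906982421875, 323.7646789550781), (55.28288269042969, 66.85636138916016), 22.971214294433594) ((495.09368896484375, 323.4650573730469), 34.52931594848633)
disc ((531.78369140625, -238.89303588867188), (51.73735809326172, 54.602108001708984), 144.67405700683594) ((531.437744140625, -238.43507385253906), 27.37832260131836)
nest ((505.2959289550781, -20.92121124267578), (94.26520538330078, 107.23656463623047), 69.32608795166016) [[438.4903    -46.08883  ]
 [538.8213    -83.94858  ]
 [572.10156     4.2464066]
 [471.77057    42.106155 ]]
body ((510.3244934082031, -23.29808235168457), 28.292692184448242)
```

View pics/n1.png

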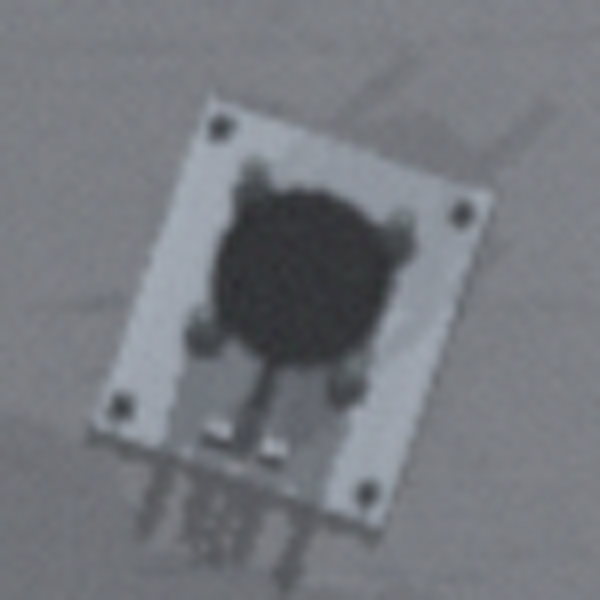

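The enlarged crop shows the nest's four pins and the black body, with the gauge uprights at the lower left, so nest +x points up and to the right. That gives an angle of about -20.7° and a centre near (510.6,-23). Both estimates (base edges, body) agree. Next I'll go above the ring.

apply_moves([
  {"tx":46,"ty":-32,"tz":0,"az":-1.3},
  {"tx":46,"ty":-32,"tz":0,"az":-1.3},
  {"tx":46,"ty":-32,"tz":0},
  {"tx":46,"ty":-32,"tz":0},
  {"tx":46,"ty":-32,"tz":0},
  {"tx":46,"ty":-32,"tz":-20},
  {"tx":46,"ty":-32,"tz":-40},
  {"tz":-20},
  {},
])

```text
invalid input at $.increments[0]: expected keys ax, ay, az, tx, ty, tz, grip
```

Run:
```python
from h import *
a=snap('wrist','w1');o=readout.get_obs();print(o['tcp_pos'],o['tcp_rot'],o['contact_force'],ray(a,280,210),proj(a,[501,322,12]))
```

```text
[178.36808109 546.13340673 230.48806852] [-4.93943893e-01 -3.10197920e+00  2.23296634e-03] [ 0.3553495   1.27106627 -1.72848975] (array([109.82038231, 569.83687576, 373.10721923]), array([ 0.26192396, -0.0734278 , -0.96247234])) [199.15706515 435.5318601 ]
```

View pics/w1.png

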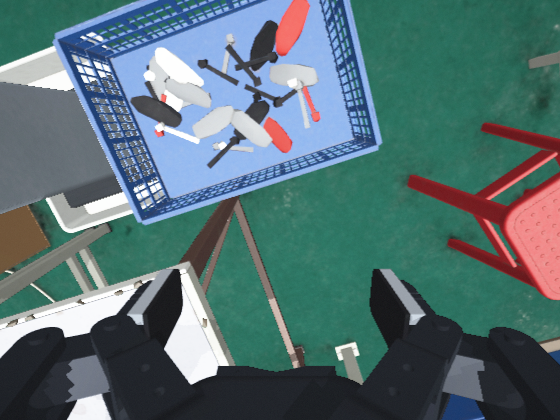

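The wrist view shows the fingers at the bottom, over the floor beside the bench. The move was refused because every row needs all the keys.

apply_moves([
  {"ax":0,"ay":0,"az":-1.3,"tx":46,"ty":-32,"tz":0,"grip":1},
  {"ax":0,"ay":0,"az":-1.3,"tx":46,"ty":-32,"tz":0,"grip":1},
  {"ax":0,"ay":0,"az":0,"tx":46,"ty":-32,"tz":0,"grip":1},
  {"ax":0,"ay":0,"az":0,"tx":46,"ty":-32,"tz":0,"grip":1},
  {"ax":0,"ay":0,"az":0,"tx":46,"ty":-32,"tz":0,"grip":1},
  {"ax":0,"ay":0,"az":0,"tx":46,"ty":-32,"tz":-20,"grip":1},
  {"ax":0,"ay":0,"az":0,"tx":46,"ty":-32,"tz":-40,"grip":1},
  {"ax":0,"ay":0,"az":0,"tx":0,"ty":0,"tz":-20,"grip":1},
  {"ax":0,"ay":0,"az":0,"tx":0,"ty":0,"tz":0,"grip":1},
  {"ax":0,"ay":0,"az":0,"tx":0,"ty":0,"tz":0,"grip":1},
])

```text
time_s: 1.4
tcp_pos: [496.0, 326.6, 156.1]
tcp_rot: [0.562, 3.09, 0.001]
contact_force: [0.5, 0.8, 0.3]
grip_width: 0.998
grip_force: 0.0
```

Run:
```python
from h import *
a=snap('wrist','w2');o=readout.get_obs();print(o['time_s'],o['joints'],o['tcp_pos'],o['tcp_rot'],o['contact_force'],ray(a,280,210),proj(a,[501,322,12]))
```

```text
1.45 [ 3.79030602e-01  2.70657684e-01  1.61823626e+00  1.67554737e-04
  1.25023421e+00 -8.32368679e-01] [496.29299217 326.78057581 156.60383951] [5.61228818e-01 3.08901688e+00 2.26261572e-03] [ 0.04032754  0.07124245 -0.33396343] (array([428.24658125, 353.08511109, 298.7354865 ]), array([ 0.26053527, -0.08271731, -0.96209564])) [271.66689127 207.60203066]
```

View pics/w2.png

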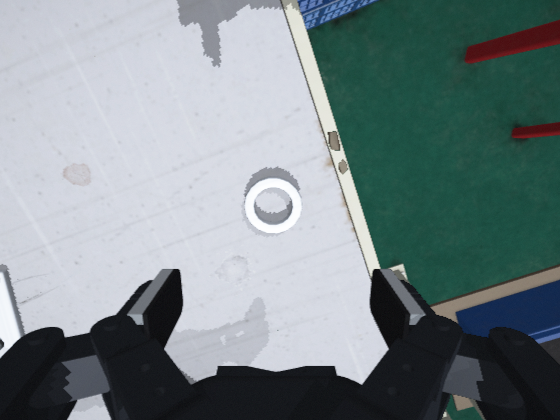

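The wrist view shows the ring at about (273,206) against a predicted (272,208), so they agree. Now the exact fit.

Run:
```python
from h import *
c=load('w2');g=cv2.cvtColor(c['color'],cv2.COLOR_RGB2GRAY)[165:245,230:315]
print(g[41,:][::3])
for th in (225,235,245):
    m=(g>th).astype(np.uint8);cs,_=cv2.findContours(m,cv2.RETR_EXTERNAL,cv2.CHAIN_APPROX_NONE)
    k=max(cs,key=cv2.contourArea);k=cv2.convexHull(k)[:,0]+[230,165]
    P=np.array([onz(c,u,v,12)[:2] for u,v in k],np.float32);print(th,cv2.fitEllipse(P),cv2.minEnclosingCircle(P))
```

```text
[219 218 220 218 196 240 251 253 136 192 217 221 216 213 213 214 216 218
 218 125 122 234 251 251 219 214 218 217 219]
225 ((500.2228698730469, 323.5726318359375), (52.44371795654297, 52.695499420166016), 98.14047241210938) ((500.2376403808594, 323.6998596191406), 26.53185272216797)
235 ((500.2000732421875, 323.5155334472656), (51.85080337524414, 52.12986373901367), 45.40962600708008) ((500.20330810546875, 323.4300231933594), 26.233963012695312)
245 ((500.1228332519531, 323.5013732910156), (50.85142517089844, 51.912906646728516), 64.4333267211914) ((500.1617736816406, 323.6486511230469), 26.039770126342773)
```

apply_moves([
  {"ax":0,"ay":0,"az":0,"tx":4,"ty":-3.2,"tz":-50,"grip":0.8},
  {"ax":0,"ay":0,"az":0,"tx":0,"ty":0,"tz":-50,"grip":0.8},
  {"ax":0,"ay":0,"az":0,"tx":0,"ty":0,"tz":-30,"grip":0.8},
  {"ax":0,"ay":0,"az":0,"tx":0,"ty":0,"tz":-12,"grip":0.8},
  {"ax":0,"ay":0,"az":0,"tx":0,"ty":0,"tz":-6,"grip":0.8},
  {"ax":0,"ay":0,"az":0,"tx":0,"ty":0,"tz":-4,"grip":0.8},
  {"ax":0,"ay":0,"az":0,"tx":0,"ty":0,"tz":0,"grip":0.8},
  {"ax":0,"ay":0,"az":0,"tx":0,"ty":0,"tz":0,"grip":0.8},
])

```text
time_s: 2.45
tcp_pos: [501.0, 322.5, 3.8]
tcp_rot: [0.564, 3.089, 0.001]
contact_force: [0.6, -0.6, -0.3]
grip_width: 0.799
grip_force: 0.0
```

Run:
```python
from h import *
a=snap('wrist','w3');o=readout.get_obs();print(o['tcp_pos'],o['contact_force'],o['grip_width'])
```

```text
[500.8877959  322.48488988   3.7225747 ] [ 0.47813055 -0.41021874 -0.30142502] 0.8011790960125101
```

View pics/w3.png

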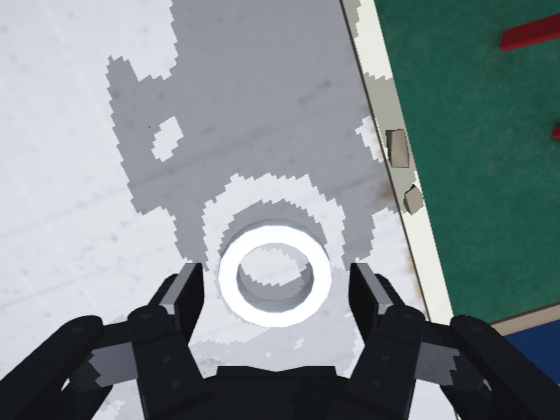

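The wrist view has the ring at (274,274), centred between the fingertips (about 200 and 350). I'll lower a little more with the fingers nearly at gripping width, checking for contact.

apply_moves([
  {"ax":0,"ay":0,"az":0,"tx":-0.5,"ty":0.8,"tz":-1.5,"grip":0.72},
  {"ax":0,"ay":0,"az":0,"tx":0,"ty":0,"tz":-1.5,"grip":0.72},
  {"ax":0,"ay":0,"az":0,"tx":0,"ty":0,"tz":0,"grip":0.72},
  {"ax":0,"ay":0,"az":0,"tx":0,"ty":0,"tz":0,"grip":0.72},
])

```text
time_s: 3.0
tcp_pos: [499.8, 323.1, -0.1]
tcp_rot: [-0.564, -3.09, 0.0]
contact_force: [-0.1, 0.1, 0.2]
grip_width: 0.72
grip_force: 0.0
```

Run:
```python
from h import *
c=snap('wrist','w4');o=readout.get_obs();print(o['tcp_pos'],o['contact_force'],o['grip_width'])
g=cv2.cvtColor(c['color'],cv2.COLOR_RGB2GRAY)
m=np.zeros_like(g);m[200:340,205:345]=(g>235)[200:340,205:345]
# inner hole rim (top inner edge) and outer
cs,h=cv2.findContours(m,cv2.RETR_CCOMP,cv2.CHAIN_APPROX_NONE)
for k in sorted(cs,key=cv2.contourArea)[-3:]:
    P=np.array([onz(c,u,v,12)[:2] for u,v in cv2.convexHull(k)[:,0]],np.float32)
    print(cv2.contourArea(k),cv2.fitEllipse(P),cv2.minEnclosingCircle(P))
R=cv2.Rodrigues(o['tcp_rot'])[0]
for s in(-1,1):
  print([proj(c,o['tcp_pos']+R@np.array([0,s*30,-z])) for z in(0,5,10)])
```

```text
[4.99898019e+02 3.23080188e+02 4.47343751e-03] [-0.81796327  0.63310204  0.27303063] 0.7159312729394335
4620.0 ((499.962646484375, 323.4623718261719), (37.267276763916016, 37.35961151123047), 45.57540512084961) ((499.96099853515625, 323.4491882324219), 18.80337142944336)
9124.5 ((499.8785095214844, 323.4478759765625), (52.104984283447266, 52.385581970214844), 51.76366424560547) ((499.83856201171875, 323.42889404296875), 26.325387954711914)
[array([212.60679468, 273.33299412]), array([210.62243098, 278.17689023]), array([208.50938957, 283.33489281])]
[array([334.71384737, 273.30299682]), array([336.56403953, 278.14548618]), array([338.53419705, 283.30195968])]
```

No contact at TCP z=0, so the tips sit back as expected, and the ring is centred to within 0.3 mm. Closing the grip.

apply_moves([
  {"ax":0,"ay":0,"az":0,"tx":0,"ty":0.3,"tz":-1.5,"grip":0.72},
  {"ax":0,"ay":0,"az":0,"tx":0,"ty":0,"tz":0,"grip":0.4},
  {"ax":0,"ay":0,"az":0,"tx":0,"ty":0,"tz":0,"grip":0.4},
  {"ax":0,"ay":0,"az":0,"tx":0,"ty":0,"tz":0,"grip":0.4},
  {"ax":0,"ay":0,"az":0,"tx":0,"ty":0,"tz":0,"grip":0.4},
])

```text
time_s: 3.68
tcp_pos: [500.3, 323.6, -0.8]
tcp_rot: [0.564, 3.09, 0.001]
contact_force: [-1.3, -0.7, 5.8]
grip_width: 0.603
grip_force: 62.1
```

Gripped at width 0.60 with the tips on the bench. I'll lift and go to a viewpoint just behind the nest.

apply_moves([
  {"ax":0,"ay":0,"az":0,"tx":0,"ty":0,"tz":15,"grip":0.4},
  {"ax":0,"ay":0,"az":0,"tx":0,"ty":0,"tz":45,"grip":0.4},
  {"ax":0,"ay":0,"az":0,"tx":0,"ty":0,"tz":50,"grip":0.4},
  {"ax":0,"ay":0,"az":0,"tx":-10,"ty":-45,"tz":40,"grip":0.4},
  {"ax":0,"ay":0,"az":0,"tx":-10,"ty":-55,"tz":0,"grip":0.4},
  {"ax":0,"ay":0,"az":0,"tx":-10,"ty":-55,"tz":0,"grip":0.4},
  {"ax":0,"ay":0,"az":0,"tx":-10,"ty":-55,"tz":0,"grip":0.4},
  {"ax":0,"ay":0,"az":0,"tx":-10,"ty":-55,"tz":0,"grip":0.4},
  {"ax":0,"ay":0,"az":0,"tx":-10,"ty":-55,"tz":0,"grip":0.4},
  {"ax":0,"ay":0,"az":0,"tx":0,"ty":0,"tz":0,"grip":0.4},
  {"ax":0,"ay":0,"az":0,"tx":0,"ty":0,"tz":0,"grip":0.4},
])

```text
time_s: 5.05
tcp_pos: [439.9, 3.5, 148.9]
tcp_rot: [0.565, 3.09, 0.001]
contact_force: [-0.2, -0.0, -0.3]
grip_width: 0.601
grip_force: 62.7
```

Run:
```python
from h import *
c=snap('wrist','w5');o=readout.get_obs();print(o['tcp_pos'],o['tcp_rot'],o['joints'],o['contact_force'],o['grip_width'])
print(proj(c,[510.6,-23,58]))
```

```text
[439.95903419   4.07183225 148.75941447] [5.63149087e-01 3.09034553e+00 5.44911794e-04] [-2.67021461e-01 -1.19927909e-01  2.04916575e+00  4.02014550e-04
  1.21203103e+00 -1.47745753e+00] [ 0.34810578  0.14746104 -0.04994939] 0.6012292823954455
[274.71312984 304.98344289]
```

View pics/w5.png

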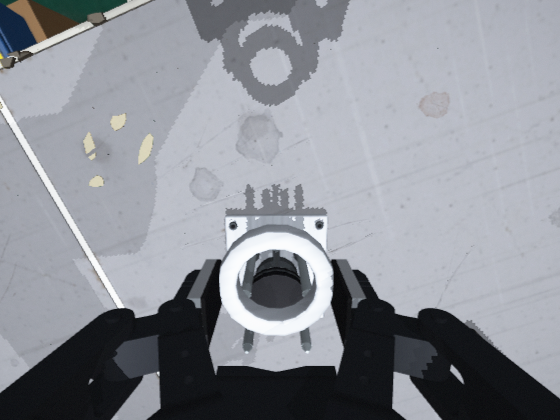

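The wrist view shows the held ring at (276,281) with the nest behind it. The base edge at row 214 is level, so the yaw agrees. The image's "up" is nest -x, so I'll move past the nest in +x for a clear view.

apply_moves([
  {"ax":0,"ay":0,"az":0,"tx":38,"ty":-14.5,"tz":0,"grip":0.4},
  {"ax":0,"ay":0,"az":0,"tx":38,"ty":-14.5,"tz":0,"grip":0.4},
  {"ax":0,"ay":0,"az":0,"tx":38,"ty":-14.5,"tz":0,"grip":0.4},
  {"ax":0,"ay":0,"az":0,"tx":0,"ty":0,"tz":0,"grip":0.4},
  {"ax":0,"ay":0,"az":0,"tx":0,"ty":0,"tz":0,"grip":0.4},
])

```text
time_s: 5.72
tcp_pos: [553.2, -38.5, 148.0]
tcp_rot: [-0.561, -3.089, -0.001]
contact_force: [-0.5, -0.7, 0.1]
grip_width: 0.602
grip_force: 62.7
```

Run:
```python
from h import *
c=snap('wrist','w6');o=readout.get_obs();print(o['tcp_pos'],o['tcp_rot'])
th=np.radians(-20.7);R=np.array([[np.cos(th),-np.sin(th)],[np.sin(th),np.cos(th)]])
O=np.array([510.6,-23])
for p in [(0,0,58),(23,23,88),(23,-23,88),(-23,23,88),(-23,-23,88)]:
    q=O+R@np.array(p[:2]);print(p,proj(c,[*q,p[2]]))
```

```text
[552.9859529  -38.70524942 148.17633881] [-5.61337070e-01 -3.08971771e+00 -3.99964760e-04]
(0, 0, 58) [273.73637624 158.675201  ]
(23, 23, 88) [308.76526112 199.72060493]
(23, -23, 88) [238.14526605 199.59611126]
(-23, 23, 88) [311.10153615 126.51707681]
(-23, -23, 88) [235.77323801 126.367646  ]
```

View pics/w6.png

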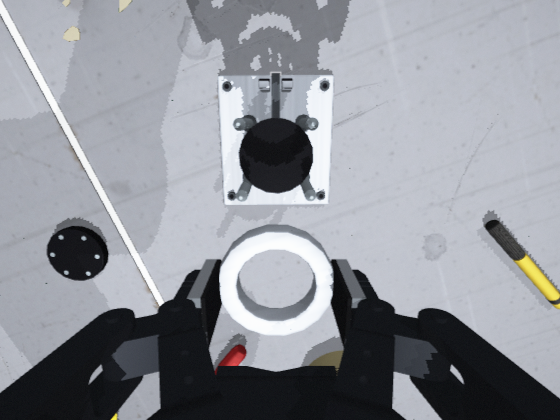

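The wrist view now shows the nest clearly: body at (276,155), pin tips near (240,125) and (312,125), the held ring at (276,279) and the disc at (78,252). I'll measure the ring relative to the nest within this one camera.

Run:
```python
from h import *
c=load('w6');g=cv2.cvtColor(c['color'],cv2.COLOR_RGB2GRAY)
def cont(box,mask):
    x0,y0,x1,y1=box;m=np.zeros_like(g);m[y0:y1,x0:x1]=mask[y0:y1,x0:x1]
    return max(cv2.findContours(m,cv2.RETR_EXTERNAL,cv2.CHAIN_APPROX_NONE)[0],key=cv2.contourArea)
def pts(k,z): return np.array([onz(c,u,v,z)[:2] for u,v in k.reshape(-1,2)],np.float32)
tcpz=148.1
m=cv2.morphologyEx((g<60).astype(np.uint8),cv2.MORPH_OPEN,np.ones((15,15)))
k=cont((225,100,330,205),m);print('body px',cv2.minEnclosingCircle(k));P=pts(k,58);print('body',cv2.fitEllipse(P),cv2.minEnclosingCircle(P))
k=cont((35,215,120,290),(g<60).astype(np.uint8));P=pts(cv2.convexHull(k),10);print('disc',cv2.fitEllipse(P),cv2.minEnclosingCircle(P))
k=cont((221,215,332,345),(g>225).astype(np.uint8));P=pts(cv2.convexHull(k),tcpz+.8+12);print('ring',cv2.fitEllipse(P))
k=cont((200,60,350,213),(g>205).astype(np.uint8));P=pts(cv2.convexHull(k),8);r=cv2.minAreaRect(P);print('base',r,cv2.boxPoints(r))
cr=c['color'][60:220,200:350];cv2.imwrite('pics/w6c.png',cv2.resize(cr,(750,800)[::1] if 0 else (560,600),interpolation=cv2.INTER_CUBIC)[:,:,::-1])
```

```text
body px ((275.46490478515625, 154.53509521484375), 38.24003601074219)
body ((509.2552795410156, -21.066892623901367), (52.053958892822266, 52.32527160644531), 84.20259857177734) ((509.11724853515625, -21.11115264892578), 27.32189178466797)
disc ((533.29443359375, -230.9191436767578), (53.03239822387695, 59.16144943237305), 13.543375015258789) ((533.9158325195312, -230.57785034179688), 29.589256286621094)
ring ((553.5491333007812, -37.624732971191406), (51.5410270690918, 52.111751556396484), 66.2483901977539)
base ((504.44427490234375, -18.824893951416016), (94.94993591308594, 108.14395904541016), 69.6042709350586) [[437.21704  -44.479355]
 [538.58124  -82.16776 ]
 [571.6715     6.829567]
 [470.3073    44.517975]]
```

View pics/w6c.png

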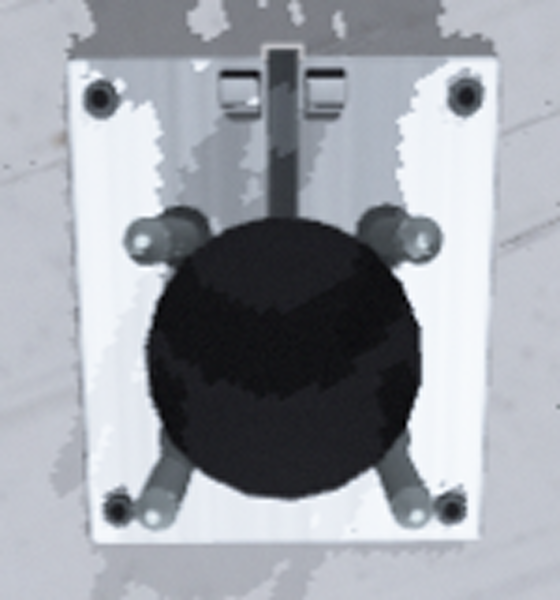

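The crop shows the pin-tip highlights at about (142,241), (421,241), (152,515) and (416,515). I'll convert them at z=88.

Run:
```python
from h import *
c=load('w6')
P=np.array([onz(c,u/3.733+200,v/3.75+60,88)[:2] for u,v in [(142,241),(422,241),(152,514),(416,514)]])
print(P,P.mean(0)); d=lambda a,b:(np.linalg.norm(P[a]-P[b]).round(1),np.degrees(np.arctan2(*(P[b]-P[a])[::-1])).round(1))
print(d(0,1),d(2,3),d(0,2),d(1,3))
```

```text
[[480.2997901  -34.61713541]
 [496.37834639   8.18136847]
 [523.01025162 -50.43276711]
 [539.17691274  -7.41263808]] [509.71632521 -21.07029303]
(np.float64(45.7), np.float64(69.4)) (np.float64(46.0), np.float64(69.4)) (np.float64(45.5), np.float64(-20.3)) (np.float64(45.6), np.float64(-20.0))
```

Spacing comes out at 45.5–46 mm as it should, and yaw at -20.4° matches the tool. Moving over the nest at z≈100 for a close check.

apply_moves([
  {"ax":0,"ay":0,"az":0,"tx":-22,"ty":8.5,"tz":0,"grip":0.4},
  {"ax":0,"ay":0,"az":0,"tx":-21.6,"ty":8.3,"tz":0,"grip":0.4},
  {"ax":0,"ay":0,"az":0,"tx":0,"ty":0,"tz":-30,"grip":0.4},
  {"ax":0,"ay":0,"az":0,"tx":0,"ty":0,"tz":-24,"grip":0.4},
  {"ax":0,"ay":0,"az":0,"tx":0,"ty":0,"tz":0,"grip":0.4},
  {"ax":0,"ay":0,"az":0,"tx":0,"ty":0,"tz":0,"grip":0.4},
])

```text
time_s: 6.52
tcp_pos: [510.6, -23.1, 95.6]
tcp_rot: [0.563, 3.089, -0.0]
contact_force: [0.0, -0.2, -0.5]
grip_width: 0.6
grip_force: 62.7
```

Run:
```python
from h import *
c=snap('wrist','w7');o=readout.get_obs();print(o['tcp_pos'],o['contact_force'])
cr=c['color'][200:350,206:346];cv2.imwrite('pics/w7c.png',cv2.resize(cr,(560,600),interpolation=cv2.INTER_CUBIC)[:,:,::-1])
```

```text
[510.96818545 -23.32849884  95.9101412 ] [ 0.26432125 -0.16328307 -0.19050908]
```

View pics/w7c.png

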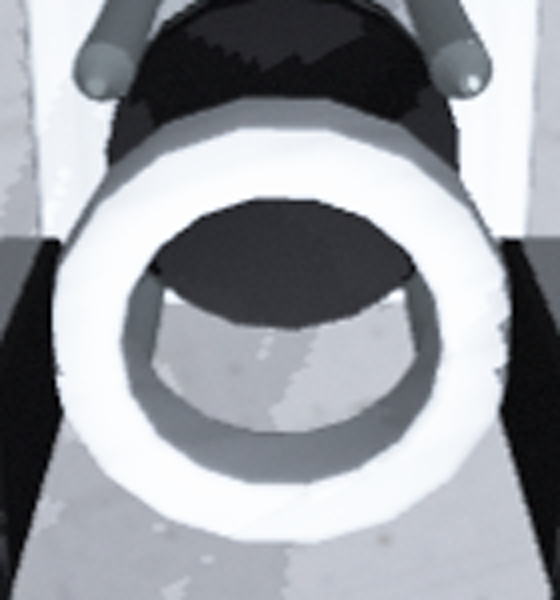

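The crop shows the two gauge-side pin tips at (98,80) and (470,82), with the ring centred near (283,330). Measuring the offset numerically.

```bash
cat >> h.py <<'E'
def ringfit(c,ztop,box=(221,215,333,345),th=225):
    g=cv2.cvtColor(c['color'],cv2.COLOR_RGB2GRAY);x0,y0,x1,y1=box;m=np.zeros_like(g);m[y0:y1,x0:x1]=(g>th)[y0:y1,x0:x1]
    m=cv2.morphologyEx(m,cv2.MORPH_OPEN,np.ones((5,5)))
    out=[]
    ks,_=cv2.findContours(m,cv2.RETR_CCOMP,cv2.CHAIN_APPROX_NONE)
    for k in sorted(ks,key=cv2.contourArea)[-2:]:
        P=np.array([onz(c,u,v,ztop)[:2] for u,v in cv2.convexHull(k)[:,0]],np.float32);out.append(cv2.fitEllipse(P))
    return out
E
python3 - <<'E'
from h import *
c=load('w7');o=readout.get_obs();print(o['tcp_pos'])
P=np.array([onz(c,206+u/4,200+v/4,88)[:2] for u,v in [(98,79),(470,81)]])
d=P[1]-P[0];a=np.arctan2(d[1],d[0]);n=np.array([np.sin(a),-np.cos(a)])
print(P,np.linalg.norm(d),np.degrees(a),'centre',P.mean(0)+23*n)
for r in ringfit(c,96+12.8):print(r)
# ring centred via inner top rim in crop by eye (122..440, 197..487)
E
```

```text
[510.96818545 -23.32849884  95.9101412 ]
[[479.58315803 -34.05949062]
 [495.98290493   8.65174385]] 45.751516355953584 68.99480887986213 centre [509.25463442 -20.94828163]
((510.8194274902344, -21.94490623474121), (37.411354064941406, 37.65523147583008), 94.0443344116211)
((510.7413635253906, -22.026208877563477), (51.328758239746094, 52.160789489746094), 68.12396240234375)
```

apply_moves([
  {"ax":0,"ay":0,"az":0,"tx":-1.3,"ty":1.0,"tz":0,"grip":0.4},
  {"ax":0,"ay":0,"az":0,"tx":0,"ty":0,"tz":-3,"grip":0.4},
  {"ax":0,"ay":0,"az":0,"tx":0,"ty":0,"tz":-3,"grip":0.4},
  {"ax":0,"ay":0,"az":0,"tx":0,"ty":0,"tz":0,"grip":0.4},
  {"ax":0,"ay":0,"az":0,"tx":0,"ty":0,"tz":0,"grip":0.4},
])

```text
time_s: 7.2
tcp_pos: [508.9, -22.3, 88.4]
tcp_rot: [-0.564, -3.09, -0.0]
contact_force: [0.6, 0.3, -0.2]
grip_width: 0.599
grip_force: 62.7
```

Run:
```python
from h import *
c=snap('wrist','w8')
for i in range(3):
  o=readout.get_obs();print(o['tcp_pos'],o['contact_force'])
for r in ringfit(c,o['tcp_pos'][2]+12.8):print(r)
```

```text
[508.99450317 -22.32667294  88.47836146] [-0.26560305 -0.7119447  -0.31500953]
[508.99450317 -22.32667294  88.47836146] [-0.26560305 -0.7119447  -0.31500953]
[508.99450317 -22.32667294  88.47836146] [-0.26560305 -0.7119447  -0.31500953]
((509.3702697753906, -21.235225677490234), (37.4001579284668, 37.67806625366211), 93.40117645263672)
((509.2960205078125, -21.37725067138672), (51.46420669555664, 52.318084716796875), 67.93254089355469)
```

The ring is within 0.4 mm of the nest centre. Descending in steps and watching the forces.

apply_moves([
  {"ax":0,"ay":0,"az":0,"tx":0.1,"ty":0.3,"tz":-2,"grip":0.4},
  {"ax":0,"ay":0,"az":0,"tx":0,"ty":0,"tz":-2,"grip":0.4},
  {"ax":0,"ay":0,"az":0,"tx":0,"ty":0,"tz":-2,"grip":0.4},
  {"ax":0,"ay":0,"az":0,"tx":0,"ty":0,"tz":-2,"grip":0.4},
  {"ax":0,"ay":0,"az":0,"tx":0,"ty":0,"tz":0,"grip":0.4},
])

```text
time_s: 7.88
tcp_pos: [508.9, -22.0, 80.2]
tcp_rot: [-0.564, -3.09, -0.0]
contact_force: [0.5, -0.5, -0.6]
grip_width: 0.605
grip_force: 62.7
```

apply_moves([
  {"ax":0,"ay":0,"az":0,"tx":0,"ty":0,"tz":-3,"grip":0.4},
  {"ax":0,"ay":0,"az":0,"tx":0,"ty":0,"tz":-3,"grip":0.4},
  {"ax":0,"ay":0,"az":0,"tx":0,"ty":0,"tz":-3,"grip":0.4},
  {"ax":0,"ay":0,"az":0,"tx":0,"ty":0,"tz":-3,"grip":0.4},
  {"ax":0,"ay":0,"az":0,"tx":0,"ty":0,"tz":-3,"grip":0.4},
  {"ax":0,"ay":0,"az":0,"tx":0,"ty":0,"tz":-3,"grip":0.4},
  {"ax":0,"ay":0,"az":0,"tx":0,"ty":0,"tz":0,"grip":0.4},
])

```text
time_s: 8.75
tcp_pos: [508.8, -21.9, 62.2]
tcp_rot: [-0.564, -3.09, -0.0]
contact_force: [-0.0, -0.4, -0.8]
grip_width: 0.606
grip_force: 62.7
```

apply_moves([
  {"ax":0,"ay":0,"az":0,"tx":0,"ty":0,"tz":-2,"grip":0.4},
  {"ax":0,"ay":0,"az":0,"tx":0,"ty":0,"tz":-1.5,"grip":0.4},
  {"ax":0,"ay":0,"az":0,"tx":0,"ty":0,"tz":-1,"grip":0.4},
  {"ax":0,"ay":0,"az":0,"tx":0,"ty":0,"tz":0,"grip":0.4},
])

```text
time_s: 9.25
tcp_pos: [509.0, -22.0, 57.9]
tcp_rot: [-0.564, -3.09, 0.0]
contact_force: [-0.3, -0.3, -0.2]
grip_width: 0.603
grip_force: 62.7
```

apply_moves([
  {"ax":0,"ay":0,"az":0,"tx":0,"ty":0,"tz":-0.6,"grip":0.4},
  {"ax":0,"ay":0,"az":0,"tx":0,"ty":0,"tz":0,"grip":0.4},
])

```text
time_s: 9.5
tcp_pos: [509.0, -22.0, 57.4]
tcp_rot: [-0.564, -3.09, 0.0]
contact_force: [-0.3, -0.9, -0.2]
grip_width: 0.604
grip_force: 62.7
```

apply_moves([
  {"ax":0,"ay":0,"az":0,"tx":0,"ty":0,"tz":-0.6,"grip":0.4},
  {"ax":0,"ay":0,"az":0,"tx":0,"ty":0,"tz":0,"grip":0.4},
])

```text
time_s: 9.75
tcp_pos: [509.2, -22.0, 57.2]
tcp_rot: [0.564, 3.09, -0.0]
contact_force: [-1.9, -0.2, 3.2]
grip_width: 0.606
grip_force: 63.1
```

Landed at 57.2, as expected. Release and rise.

apply_moves([
  {"ax":0,"ay":0,"az":0,"tx":0,"ty":0,"tz":0,"grip":0.72},
  {"ax":0,"ay":0,"az":0,"tx":0,"ty":0,"tz":0,"grip":0.72},
  {"ax":0,"ay":0,"az":0,"tx":0,"ty":0,"tz":0,"grip":0.72},
  {"ax":0,"ay":0,"az":0,"tx":0,"ty":0,"tz":10,"grip":0.72},
  {"ax":0,"ay":0,"az":0,"tx":0,"ty":0,"tz":30,"grip":0.75},
  {"ax":0,"ay":0,"az":0,"tx":0,"ty":0,"tz":40,"grip":0.8},
  {"ax":0,"ay":0,"az":0,"tx":21.5,"ty":-8,"tz":20,"grip":0.8},
  {"ax":0,"ay":0,"az":0,"tx":21.5,"ty":-8,"tz":0,"grip":0.8},
  {"ax":0,"ay":0,"az":0,"tx":0,"ty":0,"tz":0,"grip":0.8},
])

```text
time_s: 10.88
tcp_pos: [553.1, -38.5, 157.8]
tcp_rot: [0.565, 3.089, -0.0]
contact_force: [-0.1, -0.1, -0.6]
grip_width: 0.801
grip_force: 0.0
```

Run:
```python
from h import *
c=snap('wrist','w9');o=readout.get_obs();print(o['time_s'],o['tcp_pos'],o['joints'],o['contact_force'])
for r in ringfit(c,70,box=(215,90,345,225),th=235):print(r)
g=cv2.cvtColor(c['color'],cv2.COLOR_RGB2GRAY);m=np.zeros_like(g);m[190:300,10:150]=(g<60)[190:300,10:150]
k=max(cv2.findContours(m,cv2.RETR_EXTERNAL,cv2.CHAIN_APPROX_NONE)[0],key=cv2.contourArea)
P=np.array([onz(c,u,v,10)[:2] for u,v in cv2.convexHull(k)[:,0]],np.float32);print(cv2.fitEllipse(P),cv2.boundingRect(k))
```

```text
10.925 [551.92491631 -38.02345499 157.00387471] [-2.87262783e-01  1.71038193e-01  1.73467669e+00  3.65558698e-05
  1.23624532e+00 -1.49667681e+00] [ 0.88320107 -0.67527188 -0.81794064]
((522.0962524414062, -27.70728302001953), (23.71610450744629, 39.200927734375), 149.4043731689453)
((506.7381286621094, 11.291479110717773), (16.756145477294922, 81.52042388916016), 71.84521484375)
((533.3390502929688, -230.93179321289062), (52.99629211425781, 58.76688003540039), 13.779061317443848) (54, 223, 59, 52)
```

Run:
```python
from h import *
c=load('w9');g=cv2.cvtColor(c['color'],cv2.COLOR_RGB2GRAY)
m=np.zeros_like(g);m[90:225,215:345]=(g<60)[90:225,215:345]
for k in sorted(cv2.findContours(m,cv2.RETR_EXTERNAL,cv2.CHAIN_APPROX_NONE)[0],key=cv2.contourArea)[-2:]:
  for z in(58,70):
    P=np.array([onz(c,u,v,z)[:2] for u,v in cv2.convexHull(k)[:,0]],np.float32);print(z,cv2.fitEllipse(P),cv2.boundingRect(k))
```

```text
Traceback (most recent call last):
cv2.error: OpenCV(4.12.0) /io/opencv/modules/imgproc/src/shapedescr.cpp:361: error: (-201:Incorrect size of input array) There should be at least 5 points to fit the ellipse in function 'fitEllipseNoDirect'
```

apply_moves([
  {"ax":0,"ay":0,"az":0,"tx":-5,"ty":-48,"tz":0,"grip":0.8},
  {"ax":0,"ay":0,"az":0,"tx":-5,"ty":-48,"tz":0,"grip":0.8},
  {"ax":0,"ay":0,"az":0,"tx":-5,"ty":-48,"tz":0,"grip":0.8},
  {"ax":0,"ay":0,"az":0,"tx":-4,"ty":-48,"tz":0,"grip":0.8},
  {"ax":0,"ay":0,"az":0,"tx":0,"ty":0,"tz":-30,"grip":0.8},
  {"ax":0,"ay":0,"az":0,"tx":0,"ty":0,"tz":-30,"grip":0.8},
  {"ax":0,"ay":0,"az":0,"tx":0,"ty":0,"tz":0,"grip":0.8},
  {"ax":0,"ay":0,"az":0,"tx":0,"ty":0,"tz":0,"grip":0.8},
])

```text
time_s: 11.92
tcp_pos: [533.3, -229.9, 97.9]
tcp_rot: [0.564, 3.09, -0.001]
contact_force: [1.2, -0.8, 0.2]
grip_width: 0.8
grip_force: 0.0
```

```bash
cat >> h.py <<'E'
def discfit(c,ztop,box=(190,170,365,345),th=60):
    g=cv2.cvtColor(c['color'],cv2.COLOR_RGB2GRAY);x0,y0,x1,y1=box;m=np.zeros_like(g);m[y0:y1,x0:x1]=(g<th)[y0:y1,x0:x1]
    k=max(cv2.findContours(m,cv2.RETR_EXTERNAL,cv2.CHAIN_APPROX_NONE)[0],key=cv2.contourArea)
    P=np.array([onz(c,u,v,ztop)[:2] for u,v in cv2.convexHull(k)[:,0]],np.float32)
    # bright dots inside the disc: their centroid
    M=np.zeros_like(g);cv2.drawContours(M,[cv2.convexHull(k)],-1,1,-1);M=cv2.erode(M,np.ones((5,5)))
    n,_,st,ce=cv2.connectedComponentsWithStats(((g>110)&(M>0)).astype(np.uint8))
    D=np.array([onz(c,*ce[i],ztop)[:2] for i in range(1,n) if st[i,4]>5],np.float32)
    return cv2.boundingRect(k),cv2.fitEllipse(P),D,cv2.fitEllipse(D) if len(D)>4 else None
E
python3 - <<'E'
from h import *
c=snap('wrist','w10');o=readout.get_obs();print(o['tcp_pos']);print(discfit(c,10))
E
```

```text
[ 533.76527261 -230.19376745   98.45915607]
((235, 186, 70, 68), ((533.0803833007812, -233.82485961914062), (52.384212493896484, 54.270912170410156), 65.70249938964844), array([[ 513.4425 , -236.853  ],
       [ 521.97345, -217.55605],
       [ 526.04224, -253.7507 ],
       [ 542.75116, -215.22302],
       [ 546.82544, -251.40327],
       [ 555.2995 , -232.0887 ]], dtype=float32), ((534.3792724609375, -234.4864044189453), (41.94900131225586, 42.12733459472656), 97.11219787597656))
```

The six dots fit the disc centre at (534.4,-234.5), and the top view gave (534.3,-234.8). Descending to it.

apply_moves([
  {"ax":0,"ay":0,"az":0,"tx":0.8,"ty":-4.4,"tz":-40,"grip":0.8},
  {"ax":0,"ay":0,"az":0,"tx":0,"ty":0,"tz":-34,"grip":0.8},
  {"ax":0,"ay":0,"az":0,"tx":0,"ty":0,"tz":-12,"grip":0.78},
  {"ax":0,"ay":0,"az":0,"tx":0,"ty":0,"tz":-8,"grip":0.75},
  {"ax":0,"ay":0,"az":0,"tx":0,"ty":0,"tz":0,"grip":0.75},
  {"ax":0,"ay":0,"az":0,"tx":0,"ty":0,"tz":0,"grip":0.75},
])

```text
time_s: 12.72
tcp_pos: [534.8, -235.0, 4.2]
tcp_rot: [0.564, 3.088, -0.002]
contact_force: [0.4, -0.9, 0.1]
grip_width: 0.749
grip_force: 0.0
```

Run:
```python
from h import *
c=snap('wrist','w11');o=readout.get_obs();print(o['tcp_pos'],o['contact_force']);print(discfit(c,10,(225,200,325,345)))
```

```text
[ 534.70710328 -234.95805115    4.03178549] [-0.02267456  0.36494113 -0.03102296]
((225, 219, 100, 79), ((530.26904296875, -234.22450256347656), (48.683311462402344, 52.7322998046875), 33.4092903137207), array([[ 513.5062 , -236.91895],
       [ 521.939  , -217.56522],
       [ 526.1942 , -253.5653 ]], dtype=float32), None)
```

apply_moves([
  {"ax":0,"ay":0,"az":0,"tx":-0.3,"ty":0.5,"tz":-3,"grip":0.7},
  {"ax":0,"ay":0,"az":0,"tx":0,"ty":0,"tz":-1.5,"grip":0.7},
  {"ax":0,"ay":0,"az":0,"tx":0,"ty":0,"tz":0,"grip":0.4},
  {"ax":0,"ay":0,"az":0,"tx":0,"ty":0,"tz":0,"grip":0.4},
  {"ax":0,"ay":0,"az":0,"tx":0,"ty":0,"tz":0,"grip":0.4},
  {"ax":0,"ay":0,"az":0,"tx":0,"ty":0,"tz":0,"grip":0.4},
])

```text
time_s: 13.52
tcp_pos: [533.9, -234.1, -1.3]
tcp_rot: [0.564, 3.09, -0.001]
contact_force: [-0.8, 1.0, 5.2]
grip_width: 0.6
grip_force: 62.7
```

Gripped. I'll lift and go to the same viewpoint past the nest.

apply_moves([
  {"ax":0,"ay":0,"az":0,"tx":0,"ty":0,"tz":10,"grip":0.4},
  {"ax":0,"ay":0,"az":0,"tx":0,"ty":0,"tz":45,"grip":0.4},
  {"ax":0,"ay":0,"az":0,"tx":0,"ty":0,"tz":50,"grip":0.4},
  {"ax":0,"ay":0,"az":0,"tx":0,"ty":0,"tz":45,"grip":0.4},
  {"ax":0,"ay":0,"az":0,"tx":5,"ty":49,"tz":0,"grip":0.4},
  {"ax":0,"ay":0,"az":0,"tx":5,"ty":49,"tz":0,"grip":0.4},
  {"ax":0,"ay":0,"az":0,"tx":5,"ty":49,"tz":0,"grip":0.4},
  {"ax":0,"ay":0,"az":0,"tx":4,"ty":49,"tz":0,"grip":0.4},
  {"ax":0,"ay":0,"az":0,"tx":0,"ty":0,"tz":0,"grip":0.4},
  {"ax":0,"ay":0,"az":0,"tx":0,"ty":0,"tz":0,"grip":0.4},
])

```text
time_s: 14.78
tcp_pos: [552.4, -38.2, 148.2]
tcp_rot: [-0.564, -3.09, 0.001]
contact_force: [-0.4, -0.5, -1.4]
grip_width: 0.596
grip_force: 62.7
```

Run:
```python
from h import *
c=snap('wrist','w12');o=readout.get_obs();print(o['tcp_pos'],o['contact_force'])
print(discfit(c,o['tcp_pos'][2]+11,(223,215,329,345)))
# nest crop with ring (top half) + whole at right
a=cv2.resize(c['color'][60:345,200:350],(316,600),interpolation=cv2.INTER_CUBIC)
b=cv2.resize(c['color'][100:220,220:335],(480,500),interpolation=cv2.INTER_CUBIC)
im=np.zeros((600,796,3),np.uint8);im[:,:316]=a;im[:500,316:]=b
cv2.imwrite('pics/w12c.png',im[:,:,::-1])
```

```text
[552.44715125 -38.7102654  148.28407082] [-0.17370628 -0.47351704 -0.84540694]
((223, 226, 106, 95), ((552.560791015625, -37.022377014160156), (52.160213470458984, 56.4305534362793), 71.04360961914062), array([[533.1563  , -40.030212],
       [541.5671  , -20.6686  ],
       [545.6952  , -57.00064 ],
       [562.51215 , -18.283194],
       [565.12    , -53.87401 ]], dtype=float32), ((553.3109130859375, -37.296661376953125), (40.165443420410156, 42.251346588134766), 157.05369567871094))
```

View pics/w12c.png

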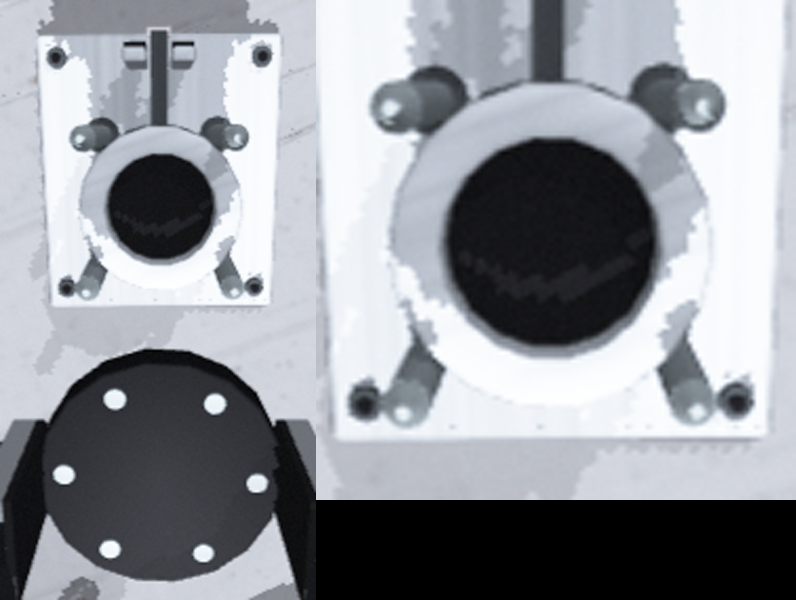

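The last permitted view shows the ring lying flat and centred between the four pins. The held disc's dots are visible, and matching them to the bench pattern puts its centre at (554.1,-37.6). Moving over the nest.

apply_moves([
  {"ax":0,"ay":0,"az":0,"tx":-22.3,"ty":8.3,"tz":0,"grip":0.4},
  {"ax":0,"ay":0,"az":0,"tx":-22.3,"ty":8.3,"tz":0,"grip":0.4},
  {"ax":0,"ay":0,"az":0,"tx":0,"ty":0,"tz":-30,"grip":0.4},
  {"ax":0,"ay":0,"az":0,"tx":0,"ty":0,"tz":-24,"grip":0.4},
  {"ax":0,"ay":0,"az":0,"tx":0,"ty":0,"tz":0,"grip":0.4},
  {"ax":0,"ay":0,"az":0,"tx":0,"ty":0,"tz":0,"grip":0.4},
])

```text
time_s: 15.58
tcp_pos: [508.7, -22.2, 95.3]
tcp_rot: [0.566, 3.089, -0.0]
contact_force: [0.7, 0.1, -0.2]
grip_width: 0.597
grip_force: 62.7
```

```bash
cat >> h.py <<'E'
def dots(c,z):
    g=cv2.cvtColor(c['color'],cv2.COLOR_RGB2GRAY);m=np.zeros_like(g);m[215:345,225:330]=(g>130)[215:345,225:330]
    n,_,st,ce=cv2.connectedComponentsWithStats(m)
    D=np.array([onz(c,*ce[i],z)[:2] for i in range(1,n) if 15<st[i,4]<150 and max(st[i,2:4])<14])
    B=np.array([[513.4425,-236.853],[521.97345,-217.55605],[526.04224,-253.7507],[542.75116,-215.22302],[546.82544,-251.40327],[555.2995,-232.0887]])-[534.38,-234.49]
    o=readout.get_obs()['tcp_pos'][:2]+[.5,1]
    return [(D[np.argmin(np.linalg.norm(D-o-b,axis=1))]-b).round(2) for b in B] if len(D) else None
E
python3 - <<'E'
from h import *
c=snap('wrist','w13');o=readout.get_obs();print(o['tcp_pos'],o['contact_force']);print(dots(c,o['tcp_pos'][2]+11))
c2=load('w12')
g=cv2.cvtColor(c['color'],cv2.COLOR_RGB2GRAY);print(cv2.minMaxLoc(cv2.GaussianBlur(g[205:232,220:245],(3,3),0)),cv2.minMaxLoc(cv2.GaussianBlur(g[205:232,312:335],(3,3),0)))
E
```

```text
[508.96525856 -22.11851752  95.60013844] [ 0.51362783 -0.23606438 -0.60307267]
[array([510.32, -21.64]), array([510.19, -21.57]), array([510.18, -21.61]), array([510.36, -21.59]), array([510.35, -21.72]), array([510.35, -21.7 ])]
(29.0, 253.0, (24, 10), (0, 10)) (82.0, 254.0, (0, 13), (20, 9))
```

All six dots agree on (510.3,-21.65) against a target of (509.45,-21.05). Correcting and descending.

apply_moves([
  {"ax":0,"ay":0,"az":0,"tx":-0.7,"ty":0.5,"tz":0,"grip":0.4},
  {"ax":0,"ay":0,"az":0,"tx":0,"ty":0,"tz":-4,"grip":0.4},
  {"ax":0,"ay":0,"az":0,"tx":0,"ty":0,"tz":-3,"grip":0.4},
  {"ax":0,"ay":0,"az":0,"tx":0,"ty":0,"tz":-2,"grip":0.4},
  {"ax":0,"ay":0,"az":0,"tx":0,"ty":0,"tz":-2,"grip":0.4},
  {"ax":0,"ay":0,"az":0,"tx":0,"ty":0,"tz":-2,"grip":0.4},
  {"ax":0,"ay":0,"az":0,"tx":0,"ty":0,"tz":-2,"grip":0.4},
  {"ax":0,"ay":0,"az":0,"tx":0,"ty":0,"tz":0,"grip":0.4},
])

```text
time_s: 16.62
tcp_pos: [507.1, -20.8, 79.1]
tcp_rot: [-0.564, -3.09, -0.0]
contact_force: [0.4, -0.0, -1.4]
grip_width: 0.595
grip_force: 62.7
```

Run:
```python
from h import *
c=snap('wrist','w14');o=readout.get_obs();print(o['tcp_pos'],o['contact_force']);print(dots(c,o['tcp_pos'][2]+11))
```

```text
[507.20925987 -20.78393208  79.2219503 ] [-0.57876901 -0.70153702 -0.93067264]
[array([508.85, -20.27]), array([508.72, -20.16]), array([508.74, -20.28]), array([508.9 , -20.15]), array([508.92, -20.31]), array([508.9 , -20.26])]
```

apply_moves([
  {"ax":0,"ay":0,"az":0,"tx":0.6,"ty":-0.7,"tz":0,"grip":0.4},
  {"ax":0,"ay":0,"az":0,"tx":0,"ty":0,"tz":-2,"grip":0.4},
  {"ax":0,"ay":0,"az":0,"tx":0,"ty":0,"tz":-2,"grip":0.4},
  {"ax":0,"ay":0,"az":0,"tx":0,"ty":0,"tz":-2,"grip":0.4},
  {"ax":0,"ay":0,"az":0,"tx":0,"ty":0,"tz":-1.5,"grip":0.4},
  {"ax":0,"ay":0,"az":0,"tx":0,"ty":0,"tz":0,"grip":0.4},
])

```text
time_s: 17.42
tcp_pos: [507.7, -21.5, 71.6]
tcp_rot: [-0.564, -3.09, -0.0]
contact_force: [-0.3, -0.2, -1.1]
grip_width: 0.602
grip_force: 62.7
```

apply_moves([
  {"ax":0,"ay":0,"az":0,"tx":0,"ty":0,"tz":-1.2,"grip":0.4},
  {"ax":0,"ay":0,"az":0,"tx":0,"ty":0,"tz":0,"grip":0.4},
])

```text
time_s: 17.68
tcp_pos: [507.8, -21.5, 70.5]
tcp_rot: [-0.564, -3.09, -0.0]
contact_force: [0.0, 0.3, -1.1]
grip_width: 0.603
grip_force: 62.7
```

apply_moves([
  {"ax":0,"ay":0,"az":0,"tx":0,"ty":0,"tz":-0.8,"grip":0.4},
  {"ax":0,"ay":0,"az":0,"tx":0,"ty":0,"tz":0,"grip":0.4},
])

```text
time_s: 17.92
tcp_pos: [507.8, -21.5, 69.7]
tcp_rot: [-0.564, -3.09, 0.0]
contact_force: [0.3, -0.3, -0.5]
grip_width: 0.594
grip_force: 62.7
```

apply_moves([
  {"ax":0,"ay":0,"az":0,"tx":0,"ty":0,"tz":-0.7,"grip":0.4},
  {"ax":0,"ay":0,"az":0,"tx":0,"ty":0,"tz":0,"grip":0.4},
])

```text
time_s: 18.18
tcp_pos: [507.8, -21.5, 69.0]
tcp_rot: [-0.564, -3.09, -0.0]
contact_force: [-0.0, 1.0, -0.4]
grip_width: 0.596
grip_force: 62.7
```

apply_moves([
  {"ax":0,"ay":0,"az":0,"tx":0,"ty":0,"tz":-0.6,"grip":0.4},
  {"ax":0,"ay":0,"az":0,"tx":0,"ty":0,"tz":0,"grip":0.4},
])

```text
time_s: 18.42
tcp_pos: [508.0, -21.6, 68.7]
tcp_rot: [0.564, 3.09, -0.0]
contact_force: [-1.2, 0.3, 1.7]
grip_width: 0.597
grip_force: 62.8
```

The disc landed at the expected height. Release, rise and shut the fingers above.

apply_moves([
  {"ax":0,"ay":0,"az":0,"tx":0,"ty":0,"tz":0,"grip":0.72},
  {"ax":0,"ay":0,"az":0,"tx":0,"ty":0,"tz":0,"grip":0.72},
  {"ax":0,"ay":0,"az":0,"tx":0,"ty":0,"tz":0,"grip":0.72},
  {"ax":0,"ay":0,"az":0,"tx":0,"ty":0,"tz":10,"grip":0.72},
  {"ax":0,"ay":0,"az":0,"tx":0.5,"ty":-0.2,"tz":30,"grip":0.72},
  {"ax":0,"ay":0,"az":0,"tx":0,"ty":0,"tz":12,"grip":0},
  {"ax":0,"ay":0,"az":0,"tx":0,"ty":0,"tz":0,"grip":0},
  {"ax":0,"ay":0,"az":0,"tx":0,"ty":0,"tz":0,"grip":0},
  {"ax":0,"ay":0,"az":0,"tx":0,"ty":0,"tz":0,"grip":0},
  {"ax":0,"ay":0,"az":0,"tx":0,"ty":0,"tz":0,"grip":0},
])

```text
time_s: 19.68
tcp_pos: [507.9, -21.6, 119.8]
tcp_rot: [-0.564, -3.089, -0.0]
contact_force: [-0.4, 0.3, 0.7]
grip_width: -0.003
grip_force: 0.0
```

Run:
```python
from h import *
c=snap('scene','s15');o=readout.get_obs();print(o['tcp_pos'],o['contact_force'],o['grip_width'])
c=snap('wrist','w15')
g=cv2.cvtColor(c['color'],cv2.COLOR_RGB2GRAY);m=(g>130).astype(np.uint8)
n,_,st,ce=cv2.connectedComponentsWithStats(m)
for i in range(1,n):
    if 8<st[i,4]<150:
        p=onz(c,*ce[i],80)
        if np.hypot(*(p[:2]-[509.5,-21]))<40:print(p[:2].round(1),st[i])
```

```text
[508.01924538 -21.6109409  119.96014622] [-0.08622492  0.04514612  0.68907707] -0.0012939948660389976
[488.7 -23.4] [256 212   8   8  46]
[497.  -4.] [292 214   8   7  44]
[501.1 -40.2] [238 240   8   7  42]
[517.9  -1.6] [307 243   8   7  42]
[542.1 -37.4] [265 294   8   9  38]
[543.2 -29.1] [281 294   5   3  11]
[546.8 -31.8] [280 299   3   4   9]
```

The disc's dots fit its centre at (509.5,-20.9) at height 80, with 42.1 mm between opposite dots, so it lies flat and centred. Pressing.

apply_moves([
  {"ax":0,"ay":0,"az":0,"tx":0.6,"ty":-0.1,"tz":-20,"grip":0},
  {"ax":0,"ay":0,"az":0,"tx":0,"ty":0,"tz":-12,"grip":0},
  {"ax":0,"ay":0,"az":0,"tx":0,"ty":0,"tz":-4,"grip":0},
  {"ax":0,"ay":0,"az":0,"tx":0,"ty":0,"tz":-2,"grip":0},
  {"ax":0,"ay":0,"az":0,"tx":0,"ty":0,"tz":0,"grip":0},
])

```text
time_s: 20.4
tcp_pos: [509.2, -21.9, 82.8]
tcp_rot: [0.564, 3.09, -0.0]
contact_force: [0.1, -0.0, -0.2]
grip_width: 0.002
grip_force: 0.0
```

apply_moves([
  {"ax":0,"ay":0,"az":0,"tx":0,"ty":0,"tz":-1,"grip":0},
  {"ax":0,"ay":0,"az":0,"tx":0,"ty":0,"tz":-1,"grip":0},
  {"ax":0,"ay":0,"az":0,"tx":0,"ty":0,"tz":-1,"grip":0},
  {"ax":0,"ay":0,"az":0,"tx":0,"ty":0,"tz":0,"grip":0},
])

```text
time_s: 20.9
tcp_pos: [509.1, -21.8, 79.9]
tcp_rot: [0.564, 3.09, -0.0]
contact_force: [-1.0, -0.4, 3.1]
grip_width: -0.003
grip_force: 1.6
```

Contact at 79.9 with 3 N, as expected. Now I'll press about 7.5 mm gently.

apply_moves([
  {"ax":0,"ay":0,"az":0,"tx":0,"ty":0,"tz":-1,"grip":0},
  {"ax":0,"ay":0,"az":0,"tx":0,"ty":0,"tz":-1,"grip":0},
  {"ax":0,"ay":0,"az":0,"tx":0,"ty":0,"tz":-1,"grip":0},
  {"ax":0,"ay":0,"az":0,"tx":0,"ty":0,"tz":-1,"grip":0},
  {"ax":0,"ay":0,"az":0,"tx":0,"ty":0,"tz":-1,"grip":0},
  {"ax":0,"ay":0,"az":0,"tx":0,"ty":0,"tz":0,"grip":0},
  {"ax":0,"ay":0,"az":0,"tx":0,"ty":0,"tz":0,"grip":0},
])

```text
time_s: 21.78
tcp_pos: [509.2, -21.9, 75.2]
tcp_rot: [0.564, 3.09, -0.0]
contact_force: [-2.9, 0.8, 8.3]
grip_width: 0.001
grip_force: 4.4
```

apply_moves([
  {"ax":0,"ay":0,"az":0,"tx":0,"ty":0,"tz":-1,"grip":0},
  {"ax":0,"ay":0,"az":0,"tx":0,"ty":0,"tz":-1,"grip":0},
  {"ax":0,"ay":0,"az":0,"tx":0,"ty":0,"tz":-1,"grip":0},
  {"ax":0,"ay":0,"az":0,"tx":0,"ty":0,"tz":0,"grip":0},
  {"ax":0,"ay":0,"az":0,"tx":0,"ty":0,"tz":0,"grip":0},
  {"ax":0,"ay":0,"az":0,"tx":0,"ty":0,"tz":0,"grip":0},
])

```text
time_s: 22.52
tcp_pos: [509.3, -21.9, 72.7]
tcp_rot: [0.564, 3.09, -0.0]
contact_force: [-3.9, 1.4, 11.5]
grip_width: -0.001
grip_force: 5.9
```

Run:
```python
from h import *
for i in range(6):
    c=snap('wrist' if i%2 else 'scene',f'p{i}');o=readout.get_obs();print(o['time_s'],o['tcp_pos'],o['contact_force'],o['joint_velocities'].round(4).max())
c=load('p5');g=cv2.cvtColor(c['color'],cv2.COLOR_RGB2GRAY)
n,_,st,ce=cv2.connectedComponentsWithStats((g>130).astype(np.uint8))
for z in(72,80):
  for i in range(1,n):
    if 15<st[i,4]<150:
        p=onz(c,*ce[i],z)
        if np.hypot(*(p[:2]-[509.5,-21]))<28:print(z,p[:2].round(1),ce[i].round(1))
```

```text
22.575 [509.26067846 -21.86843488  72.65370529] [-5.20453162  1.17921958 11.4013411 ] 0.0034
22.625 [509.23917294 -21.87698963  72.63478513] [-4.05133314  1.10444052 11.77563234] 0.0003
22.675 [509.29220971 -21.87200392  72.68696318] [-5.32017059  0.95354981 12.2709479 ] 0.0016
22.725 [509.25344436 -21.86655133  72.62983886] [-4.63440928  0.86075004 11.50125626] 0.0002
22.775 [509.24833346 -21.87197148  72.6412986 ] [-4.66138252  1.7231461  11.3267571 ] 0.0013
22.825 [509.2607055  -21.86333588  72.66958242] [-4.37999036  0.64198767 12.24643526] 0.0009
72 [489.  -23.5] [255.4 237.6]
72 [497.4  -4. ] [299.8 239.5]
72 [501.6 -40.5] [232.8 271.4]
72 [518.5  -1.7] [318.4 275.3]
72 [521.  -28.5] [269.5 296.5]
80 [486.4 -21.9] [255.4 237.6]
80 [494.3  -3.5] [299.8 239.5]
80 [498.2 -37.9] [232.8 271.4]
80 [514.2  -1.3] [318.4 275.3]
80 [516.6 -26.7] [269.5 296.5]
```

Steady at 72.65 (about 7.4 mm pressed, 11.8 N), and the dots at z=72 confirm it is flat. There is a 4.6 N sideways force, so I'll ease it and add a touch of depth.

apply_moves([
  {"ax":0,"ay":0,"az":0,"tx":-0.4,"ty":0.1,"tz":-0.3,"grip":0},
  {"ax":0,"ay":0,"az":0,"tx":0,"ty":0,"tz":0,"grip":0},
  {"ax":0,"ay":0,"az":0,"tx":0,"ty":0,"tz":0,"grip":0},
  {"ax":0,"ay":0,"az":0,"tx":0,"ty":0,"tz":0,"grip":0},
])

```text
time_s: 23.32
tcp_pos: [509.2, -21.9, 72.6]
tcp_rot: [0.564, 3.089, -0.0]
contact_force: [-3.7, 1.7, 11.2]
grip_width: -0.001
grip_force: 6.0
```

Run:
```python
from h import *
F=[]
for i in range(8):
    capture('scene');o=readout.get_obs();F.append([*o['tcp_pos'],*o['contact_force']])
print(np.mean(F,0).round(2),np.std(F,0).round(2),o['time_s'])
c=snap('scene','s20');t=snap('top','t20')
# bystanders unchanged: compare with start
for n,a,b in(('s',load('s0'),c),('t',load('t0'),t)):
    d=(cv2.absdiff(a['color'],b['color']).max(2)>60).astype(np.uint8)
    k,_,st,_=cv2.connectedComponentsWithStats(cv2.morphologyEx(d,cv2.MORPH_OPEN,np.ones((3,3))))
    print(n,[list(s) for s in st[1:] if s[4]>40])
# gauge pointer in scene view: predicted pixel at pointer heights
th=np.radians(-20.5);p=np.array([509.5,-21])-50*np.array([np.cos(th),np.sin(th)])
for z in(39,34,31,28):print(z,proj(c,[*p,z]))
```

```text
[509.22 -21.86  72.55  -3.83   0.78  12.02] [0.01 0.01 0.01 0.37 0.41 0.58] 23.725
s [[np.int32(0), np.int32(0), np.int32(37), np.int32(52), np.int32(1064)], [np.int32(37), np.int32(0), np.int32(91), np.int32(27), np.int32(1518)], [np.int32(133), np.int32(13), np.int32(10), np.int32(6), np.int32(45)], [np.int32(76), np.int32(17), np.int32(54), np.int32(25), np.int32(604)], [np.int32(135), np.int32(21), np.int32(21), np.int32(9), np.int32(122)], [np.int32(157), np.int32(30), np.int32(11), np.int32(13), np.int32(100)], [np.int32(122), np.int32(39), np.int32(38), np.int32(18), np.int32(251)], [np.int32(70), np.int32(48), np.int32(20), np.int32(12), np.int32(165)], [np.int32(206), np.int32(50), np.int32(63), np.int32(67), np.int32(2130)], [np.int32(0), np.int32(52), np.int32(9), np.int32(17), np.int32(94)], [np.int32(169), np.int32(53), np.int32(11), np.int32(11), np.int32(90)], [np.int32(182), np.int32(54), np.int32(20), np.int32(13), np.int32(102)], [np.int32(110), np.int32(83), np.int32(15), np.int32(8), np.int32(86)], [np.int32(161), np.int32(86), np.int32(19), np.int32(15), np.int32
[... 911 characters left out ...]
nt32(308), np.int32(29), np.int32(28), np.int32(570)]]
t [[np.int32(320), np.int32(230), np.int32(8), np.int32(24), np.int32(88)], [np.int32(367), np.int32(234), np.int32(15), np.int32(14), np.int32(104)], [np.int32(279), np.int32(238), np.int32(22), np.int32(13), np.int32(188)], [np.int32(269), np.int32(244), np.int32(7), np.int32(9), np.int32(50)], [np.int32(239), np.int32(361), np.int32(45), np.int32(41), np.int32(1663)], [np.int32(210), np.int32(362), np.int32(25), np.int32(45), np.int32(690)], [np.int32(272), np.int32(404), np.int32(8), np.int32(16), np.int32(76)]]
39 [224.64009162 236.75007202]
34 [224.88363919 238.21204502]
31 [225.02876947 239.08323647]
28 [225.17315808 239.94997576]
```

The push averages 12.0 N, with the TCP steady at 72.55 (about 7.5 mm pressed, between the marks). No changes show at the tape, pen or screwdriver. Handing in.

```bash
python3 -c "
from cell import workorder;print(workorder.sign_off())"
```

```text
the job is handed in; nothing more can be done
None
```

The job is handed in: the ring and disc lie flat between the pins, and the arm is holding the disc down with about 12 N, the seat about 7.5 mm down, which puts the pointer between its marks (judged from tool height and force, not seen directly on the gauge).

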